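# Lock the bend die's clamp latch and hold its cover plate ready for the screws

## Robot

A 6-joint arm with a two-finger parallel gripper is mounted at the origin on the work surface. World frame = base frame: x ahead of the robot, y to its left, z up, the work surface at z = 0. Lengths are in mm, angles in rad, forces in N, time in s.
With the tool pointing down it reaches from about 275 to 1000 mm from the base axis. Payload 8.4 kg.
Tool frame: the origin (TCP) lies between the finger pads; the fingertips stand 11 mm ahead of it and the grasp point (between the pads) lies 8 mm behind it; z points along the fingers, y is the direction in which the jaws open and shut (so a half turn about z gives the same grasp; the last joint's range is limited). The gripper opens to 85 mm and grips with 20 to 120 N. Pads are 22 mm wide; open, the fingers measure 114 mm over their backs; the gripper's body (76 mm by 85 mm) begins 54 mm behind the grasp point. The pads swing forward as they close: fully open they stand 13 mm farther back than shut.
Start: joints at [1.239, 0.353, 1.633, -0, 1.155, -0.002], TCP at [202.407, 591.32, 242.281] pointing down, gripper open.
Joint ranges: [-2.63, 2.63], [-0.92, 2.1], [0.06, 2.66], [-1.3, 4.44], [0, 2.69], [-3.02, 3.02]. Speed limits (rad/s): [2.22, 2.22, 2.79, 3.14, 3.14, 3.14].

## Interface

Orientations are given as [roll, pitch, yaw] about the fixed x, y, z axes, in that order (R = Rz(yaw) Ry(pitch) Rx(roll)).
In Python, from rig import r, eyes gives the robot as it stands. The module is installed in compiled form; this text tells all that it offers.
- The arm moves only by the tool servo_tool, never from a script. Its argument "rows" is a list of rows, each a list of 3 entries, a list of its own where there are three numbers: the shift along the world's x, y, z in cm, then the turn about the world's z in rad, then the finger opening in cm, from 0 to 8.54. A call has 1 to 5 rows; each row shifts and turns the commanded pose from where the row before left it; what a row does not reach is not made up. A row lasts 1/12 s, in which the tool goes at most 41.7 mm and 7.16 degrees, less where a joint would pass 70% of its speed; a pose out of reach is approached as far as the arm can. A call is refused whole if a number of a shift passes 4.17 or a number of a turn 0.125, either way. A call with a gripper value outside its range is refused whole. The fingers move at their own pace and stop on an object; "squeeze" is the grip in N (left out, the last holds). Time passes only in rows, so rows that do not move let the fingers close. It gives the time, the measured TCP pose, the force and the opening at its end, in the units of the state.
- r.sense(): the state, without advancing time (a new reading comes with each control period).
- eyes.grab_frame(name): name is "side" or "top" or "wrist"; returns a dict with "frame" (480x640x3 uint8, red, green, blue), "depth" (480x640 float32, mm along the optical axis (not along the pixel's ray), 0 where there is no reading), "vertical_fov" (degrees; the focal length in pixels is half the picture's height over the tangent of half this angle, whatever the lens; pixels are square), "cx", "cy" (the principal point, pixels), "camera_from_world" (4x4, takes a point from world to camera coordinates); the wrist camera has in their place "hand_eye" (4x4, takes a point from camera to tool coordinates, whose origin is the TCP and whose axes are the flange's). Camera axes: x right, y down, z forward; pixel columns grow to the right and rows downward; lengths in mm; the calibration is good to about 2 mm. A picture is of the moment at which its call begins: read the wrist's pose just before it.
- r.sign_off(): hands the job in, once; it reports no verdict.
The state is a dict: "clock": time; "qpos": joint angles; "qvel": joint speeds; "joint_efforts": joint torques, N m; "eef_pos": TCP position; "tcp_rot": TCP orientation; "contact_force": force on the tool from outside, world axes, zero at the start; "wrist_torque": the same for the moment, N m; "opening": opening from 0.0 (shut) to 1.0 (fully open).
Only numpy, scipy, OpenCV 4.12 (cv2) and the standard library are available. Lean on these libraries where they do the work, as an engineer would, in place of code of your own. Each camera call takes 0.05 s, during which the arm holds its last target.

## Task

The tube bender's blue die is being closed up. First swing the latch arm by its red knob until it rests fully home in the yellow catch and stays there; then pick up the yellow cover plate by its black handle and hold it level about 25 mm above the aluminium seat on top of the die, not touching it, with its four holes lined up over the four threaded holes so that a helper could drop a screw straight through each one (either way round will do). Finish while still holding the plate there, with the latch shut, and leave the other things on the bench where they are.

Things in the scene. Friction and masses are not known exactly. Their poses are not given: they have to be found in the camera images.
- latch (a joint): angle (rad) of the latch arm about its upright pivot: 0 = fully home in the catch (a hard stop), up to 1.6 = wide open; starts 0.8 to 1.4. It turns stiffly (about 1.2 N at the knob) and stays where it is left. Seen from above, opening is clockwise and closing anticlockwise
- latch_knob (a point): the latch's red upright round knob, 18 mm across, 50 mm tall; this point is on its axis, 106 mm above the table, 20 mm below its top. It stands 105 mm from the pivot on a flat steel arm 20 mm wide (arm top at 76 mm), which reaches 45 mm past it. Its x axis points along the arm to the pivot. All else on the die is at most 84 mm high
- latch_hinge (a point): a point on the latch's upright pivot axis, 106 mm above the table, as high as latch_knob; on the die it lies at x = +60, y = +118 mm from die_seat's centre. Shut, the knob lies straight along the die's -x from here
- die_seat (a point): centre of the upper face of the aluminium seat (110 x 80 mm, long side along its x) on the fixed blue round die (164 mm across), 78 mm above the table; z up. The four 8 mm threaded holes lie at x = +-40, y = +-25 mm from it. The die's dark base spans x -110 to 110, y -95 to 145 mm; tube, latch and catch are on its +y side
- die_hole_a (a point): mouth of the threaded hole at x = -40, y = -25 mm of the seat
- die_hole_b (a point): mouth of the diagonally opposite threaded hole, at x = +40, y = +25 mm of the seat
- plate_center (a point): centre of the loose yellow cover plate, 23 mm above its underside, in its black bar handle (44 mm long in x, 14 mm thick in y, top 46 mm above the underside; pinch it across y). Plate 110 (x) x 80 (y) x 6 mm, 0.25 to 0.45 kg, flat on the table at the start; four 18 mm holes at x = +-40, y = +-25 mm, the same turned half round
- plate_hole_a (a point): centre of the plate's hole at x = -40, y = -25 mm, at the underside
- plate_hole_b (a point): centre of the diagonally opposite hole, at x = +40, y = +25 mm, at the underside
- spare_die: bystander: a loose blue grooved die, 100 mm across, 42 mm tall, origin under its centre
- screw_tray: bystander: a loose red open tray with screws, 100 x 130 x 30 mm, origin under its centre
- lube_can: bystander: a standing can, 62 mm across, 150 mm tall, origin under its centre
- wrench: bystander: a steel wrench lying on the table, about 170 mm long (x), 7 mm thick, origin under its middle
- mandrel: bystander: a standing steel cylinder, 44 mm across, 90 mm tall, origin under its centre
- mallet: bystander: a hammer lying on the table, 260 mm long (x, head at +x), 26 mm high, origin under its middle
Not all that is in view belongs to the job. Of the things shaped like the part that bears plate_center, the yellow one is meant.

How it is judged:
By the outcome, as a careful person would: the job done as asked, in the order asked, and still so for the second after the job is handed in, while the arm keeps its last pose, push and grip.
It also fails if it takes over 64 s, if anything falls off the work surface, if the arm or the gripper's body presses on something with over 40 N, if the wrist force passes 120 N, or if a joint passes its speed limit or range.

## Working session

There is one attempt and no reset: what is moved stays moved. The work goes in short steps, Python scripts to look and compute and a tool call to move; the robot and the scene stay as the last step left them, time stands still between calls to the robot, and variables do not carry over. Pictures are saved under pics/ and viewed, and the job is handed in when it is done.

Besides the shell and the picture viewer there is one more tool, called after "Call:" as name(argument=value, ...) on one line, values as JSON. servo_tool: Moves the arm, as the interface text tells. Its arguments: {"type":"object","properties":{"rows":{"type":"array"},"squeeze":{"type":"number"}},"required":["rows"]}

```bash
mkdir -p pics
cat > h.py <<'E'
import numpy as np, cv2, pickle
from rig import r, eyes
def grab(n,tag):
    s=r.sense(); f=eyes.grab_frame(n); f=dict(f); f['state']=s
    pickle.dump(f,open(f'pics/{tag}.pkl','wb')); cv2.imwrite(f'pics/{tag}.png',f['frame'][:,:,::-1]); return f
def load(tag): return pickle.load(open(f'pics/{tag}.pkl','rb'))
def K(f):
    fl=240/np.tan(np.radians(f['vertical_fov'])/2); return fl,f['cx'],f['cy']
def c2w(f):
    if 'camera_from_world' in f: return np.linalg.inv(np.array(f['camera_from_world']))
    from scipy.spatial.transform import Rotation as R
    s=f['state']; T=np.eye(4); T[:3,:3]=R.from_euler('xyz',s['tcp_rot']).as_matrix(); T[:3,3]=s['eef_pos']
    return T@np.array(f['hand_eye'])
def px(f,u,v,z=None):
    fl,cx,cy=K(f); d=np.array([(u-cx)/fl,(v-cy)/fl,1.]); T=c2w(f)
    if z is None: k=float(f['depth'][int(round(v)),int(round(u))])
    else:
        dw=T[:3,:3]@d; k=(z-T[2,3])/dw[2]
    return T[:3,:3]@(d*k)+T[:3,3]
def proj(f,p):
    fl,cx,cy=K(f); c=np.linalg.inv(c2w(f))@np.append(p,1); return np.array([fl*c[0]/c[2]+cx,fl*c[1]/c[2]+cy])
def crop(tag,x0,y0,w,h,k,out):
    f=load(tag); im=f['frame'][y0:y0+h,x0:x0+w,::-1]; cv2.imwrite(f'pics/{out}.png',cv2.resize(im,None,fx=k,fy=k,interpolation=cv2.INTER_CUBIC))
E
python3 - <<'E'
from h import *
for n in('top','side','wrist'):
    f=grab(n,n+'0'); print(n,f['vertical_fov'],f['cx'],f['cy'],c2w(f)[:3].round(2).tolist())
print(r.sense())
E
```

```text
top 52.62701091439098 310.89964013730616 244.1207935255354 [[-0.02, -0.99, 0.11, 412.16], [-1.0, 0.02, 0.02, -22.86], [-0.02, -0.11, -0.99, 1307.45]]
side 57.58126597257122 316.2139391437308 235.270984278817 [[0.74, -0.45, 0.49, -116.2], [-0.67, -0.5, 0.55, -753.65], [-0.0, -0.74, -0.67, 988.44]]
wrist 59.77965399809546 320.88399946336455 236.04278479964748 [[0.32, 0.9, 0.28, 130.76], [0.95, -0.31, -0.1, 615.61], [-0.0, 0.29, -0.96, 373.43]]
{'clock': 0.15, 'qpos': array([ 1.23862637e+00,  3.53515529e-01,  1.63395043e+00,  1.26250274e-05,
        1.15515216e+00, -2.38340672e-03]), 'qvel': array([-0.00025525, -0.00233863, -0.00268723,  0.00091201, -0.00024874,
       -0.00053391]), 'joint_efforts': array([ 5.27198627e-04, -6.05635571e+01, -3.42335987e+01,  8.47816273e-05,
        6.16786274e-03,  4.82829546e-05]), 'eef_pos': array([202.27944913, 591.01179113, 241.7230909 ]), 'tcp_rot': array([-3.14056722e+00, -1.39889169e-05,  2.81180099e+00]), 'contact_force': array([ 0.43183644, -0.44264349,  0.19297983]), 'wrist_torque': array([ 0.03729726, -0.00726381, -0.03307423]), 'opening': 0.9984003765910133}
```

View pics/top0.png

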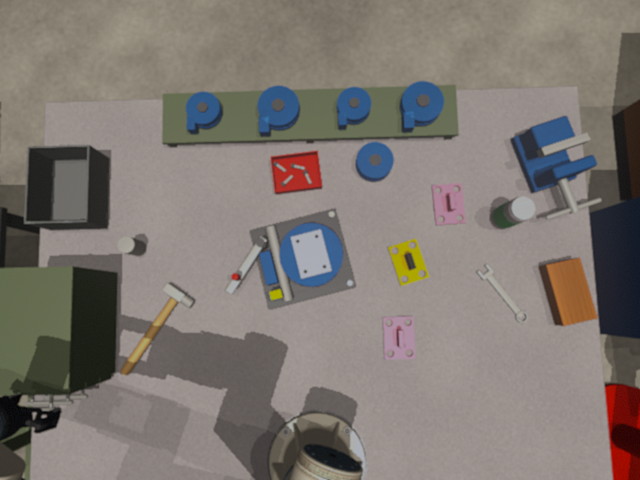

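View pics/side0.png

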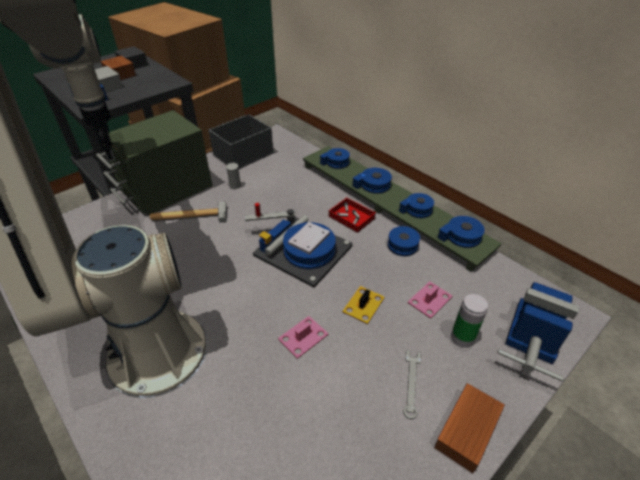

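View pics/wrist0.png

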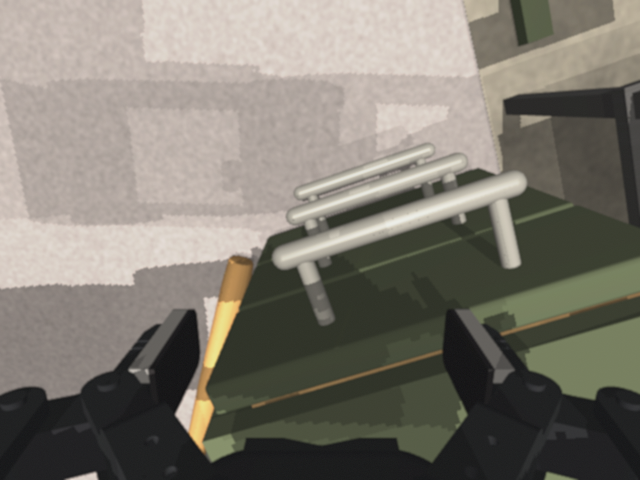

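Run:
```python
from h import *
crop('top0',210,190,240,170,3.3,'c1')
f=load('top0')
for n,(u,v) in dict(knob=(236,276),seat=(310,254),plate=(409,262),handle=(409,261),tray=(297,172),spare=(375,161),can=(520,210),box=(50,330),boxedge=(110,290),cyl=(126,244),hinge=(265,241)).items(): print(n,px(f,u,v).round(1))
f=load('side0')
print(px(f,257,210).round(1),px(f,310,238).round(1),px(f,364,298).round(1))
```

```text
knob [474.6 182.8 127.9]
seat [528.9   2.3  76.3]
plate [ 504.7 -253.8   44.4]
handle [ 506.7 -252.5   52. ]
tray [762.6  34.4   6.4]
spare [ 776.1 -175.7   45.9]
can [ 614.9 -504.1  153. ]
box [360.  572.8 240.8]
boxedge [450.3 528.9  42.3]
cyl [564.5 469.4  91.3]
hinge [565.5 117.1  73.4]
[471.3 186.7 105.4] [531.   -2.   74.6] [ 498.7 -263.4   47.2]
```

View pics/c1.png

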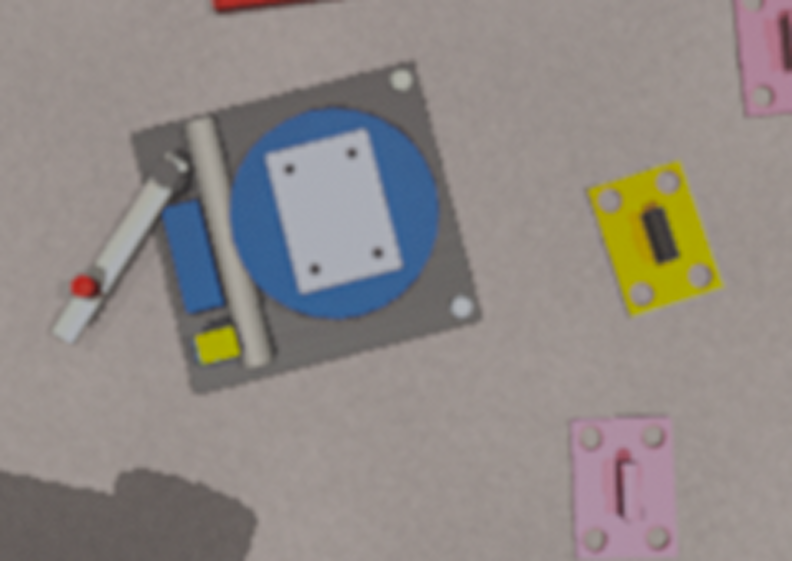

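Run:
```python
from h import *
f=load('top0')
g=lambda x,y,z: px(f,210+(x+.5)/3.3-.5,190+(y+.5)/3.3-.5,z)
def fit(ps,z,qs):
    P=np.array([g(*p,z)[:2] for p in ps]); Q=np.array(qs,float)
    a=Q@[1,1j]; b=P@[1,1j]; am,bm=a.mean(),b.mean(); k=np.vdot(a-am,b-bm); th=np.angle(k)
    print('c',bm,'yaw',th,'scale',abs(k)/np.vdot(a,a).real,'res',abs((b-bm)-np.exp(1j*th)*(a-am)).round(1)); return bm,th
qs=[(40,25),(40,-25),(-40,25),(-40,-25)]
c,th=fit([(289,169),(352,153),(315,269),(377,253)],78,qs)
h=c+np.exp(1j*th)*(60+118j); print('hinge pred',h,'seen',g(172,165,84))
k=g(84,286,122)[:2]@[1,1j]; k2=h+0
print('knob',k,'dist',abs(k-h),'angle', np.angle((k-h)/(-np.exp(1j*th))))
print('shut knob',h-105*np.exp(1j*th))
fit([(610,201),(668,181),(642,293),(700,275)],3,qs)
w=load('wrist0'); d=w['depth']; print(d[400:480:20,::80])
# box height map
T=c2w(f); fl,cx,cy=K(f); D=f['depth']; 
for v in range(250,420,20): print(v,[int(px(f,u,v)[2]) for u in range(5,130,12)])
```

```text
c (529.8737788650662+0.6587219349172031j) yaw 0.22629913614633368 scale 0.9981513752705795 res [0.1 0.2 0.4 0.4]
hinge pred (561.8680226815476+129.1124815630867j) seen [567.85296935 124.11366464  84.        ]
knob (474.1981394955892+185.9769275153517j) dist 104.4967637360012 angle -0.8017036726362944
shut knob (459.5451615860869+105.55336236819602j)
c (508.95273126396364-259.0647709356649j) yaw 0.2878131711077314 scale 0.995392973874349 res [0.7 0.4 0.5 0.4]
[[ 92.76759  101.52624  110.55258  172.22313  164.39745  157.66252
  112.33195   95.276596]
 [ 87.43592   94.291916  80.85512  168.70525  161.4785   160.81583
   80.38388   94.26703 ]
 [ 82.206764  94.45065   75.5767   164.07303  162.80711  163.92711
   76.435196  94.25498 ]
 [ 78.98667   96.31028   71.714066  79.50062   79.62335   79.00519
   71.2809    95.79751 ]]
250 [-749, -744, -761, 0, 5, 0, -3, 0, 0, 1, 87]
270 [243, 244, 238, 239, 242, 243, 215, 158, 3, 3, 0]
290 [237, 239, 240, 237, 241, 240, 215, 156, 95, 25, -1]
310 [238, 242, 243, 242, 241, 239, 215, 155, 91, 22, 1]
330 [242, 242, 240, 240, 243, 236, 209, 151, 83, 15, -1]
350 [245, 240, 242, 244, 240, 243, 206, 143, 81, 13, 2]
370 [243, 240, 239, 242, 241, 242, 206, 145, 85, 13, 23]
390 [230, 227, 230, 232, 226, 226, 198, 0, 0, 2, 4]
410 [401, 370, 323, 309, 276, 0, 2, -3, 0, -5, 3]
```

The die's hole fit leaves residuals under 0.5 mm, and the predicted knob distance is 104.5 mm against 105, so the geometry checks out.

Could be mistaken for the cover plate: yellow plate (409,262), pink plate (449,204), pink plate (399,337). I choose the yellow one, and the crop shows its black handle. The red knob is at (236,276); the red tray at (297,172) is not it. I'll rise first to clear the green box.

Call:
servo_tool(rows=[[[0,0,4],0,8.5],[[0,0,4],0,8.5],[[2.2,-3.3,0],0,8.5],[[2.2,-3.3,0],0,8.5],[[2.2,-3.3,0],0,8.5]], squeeze=40)

```text
clock: 0.57
eef_pos: [268.7, 491.5, 322.7]
tcp_rot: [3.141, 0.0, 2.813]
contact_force: [1.1, 0.8, -0.3]
opening: 0.992
```

Call:
servo_tool(rows=[[[2.2,-3.3,0],0,8.5],[[2.2,-3.3,0],0,8.5],[[2.2,-3.3,0],0,8.5],[[2.2,-3.3,0],0,8.5],[[2.2,-3.3,0],0,8.5]])

```text
clock: 0.98
eef_pos: [378.9, 325.5, 322.2]
tcp_rot: [3.142, 0.0, 2.812]
contact_force: [0.6, 0.2, 0.0]
opening: 0.995
```

Call:
servo_tool(rows=[[[1.9,-2.8,-1],0,8.5],[[1.9,-2.8,-1],0,8.5],[[1.9,-2.8,-1],0,8.5],[[1.9,-2.8,-1],0,8.5],[[1.9,-2.8,0],0,8.5]])

```text
clock: 1.4
eef_pos: [473.0, 185.3, 280.3]
tcp_rot: [-3.14, -0.002, 2.812]
contact_force: [-0.4, -0.2, 0.2]
opening: 0.996
```

Run:
```python
from h import *
f=grab('wrist','w1'); s=f['state']; print(s['eef_pos'],s['tcp_rot'],s['qpos'])
for n,p in dict(knob=(474.2,186,126),hinge=(561.9,129.1,84),shut=(459.5,105.5,76)).items(): print(n,proj(f,p))
```

```text
[473.00040408 185.32672958 280.32710245] [-3.13975510e+00 -2.24836168e-03  2.81168495e+00] [ 3.70445528e-01  1.33646573e-01  1.83400056e+00  4.76681277e-05
  1.17684893e+00 -8.70463520e-01]
knob [323.24727653 221.52051402]
hinge [294.02494429 321.06139513]
shut [225.93086866 220.18046673]
```

View pics/w1.png

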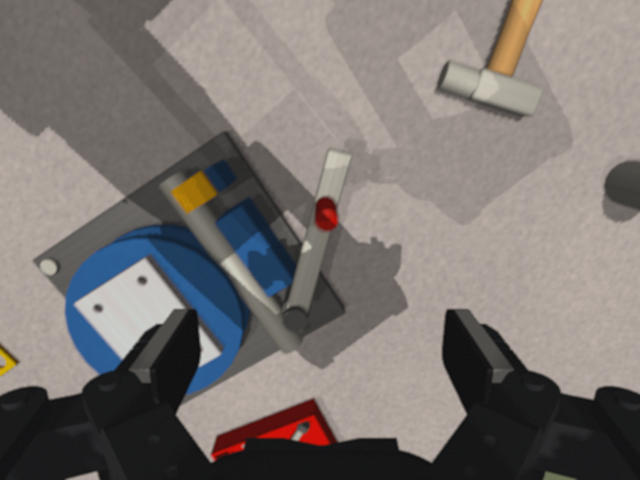

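Run:
```python
from h import *
crop('w1',240,140,140,200,4,'c2')
```

```text
(no output)
```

View pics/c2.png

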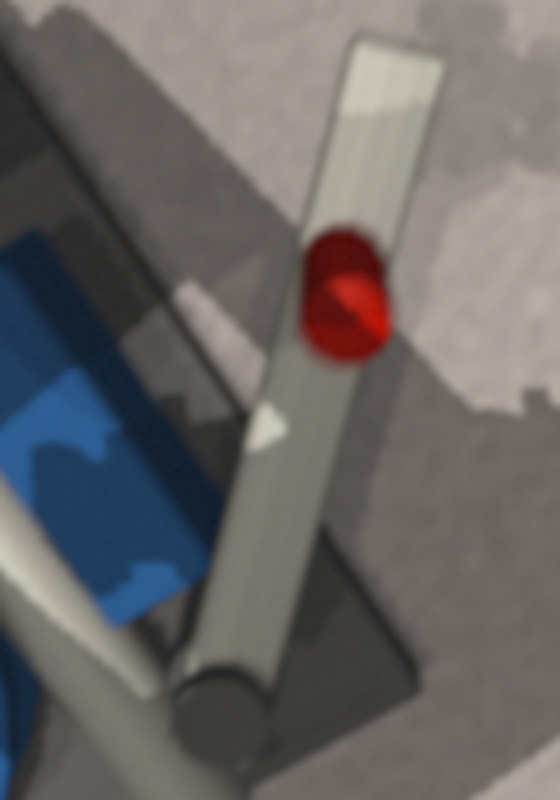

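Call:
servo_tool(rows=[[[0,0,-4],0,7],[[0,0,-4],0,6],[[0,0,-4],0,5],[[0,0,-4],0,5],[[0,0,-1.8],0,5]])

```text
clock: 1.87
eef_pos: [470.8, 186.2, 100.0]
tcp_rot: [-3.138, -0.004, 2.812]
contact_force: [-1.2, -0.1, 0.0]
opening: 0.587
```

Call:
servo_tool(rows=[[[0,0,0],0,3],[[0,0,0],0,1.5],[[0,0,0],0,1.5],[[0,0,0],0,1.5],[[0,0,0],0,1.5]], squeeze=20)

```text
clock: 2.28
eef_pos: [474.0, 187.6, 105.4]
tcp_rot: [3.14, 0.001, 2.812]
contact_force: [0.1, 0.9, -6.6]
opening: 0.198
```

Run:
```python
from h import *
f=grab('wrist','w2'); s=f['state']; print(s['eef_pos'],s['tcp_rot'],s['opening']*85.4,s['contact_force'])
crop('w2',150,150,320,240,2.4,'c3')
```

```text
[474.02210856 187.61535574 105.37270746] [3.14032454e+00 1.49856908e-03 2.81190083e+00] 16.89377043380708 [ 0.14810167  0.90949187 -6.58435633]
```

View pics/c3.png

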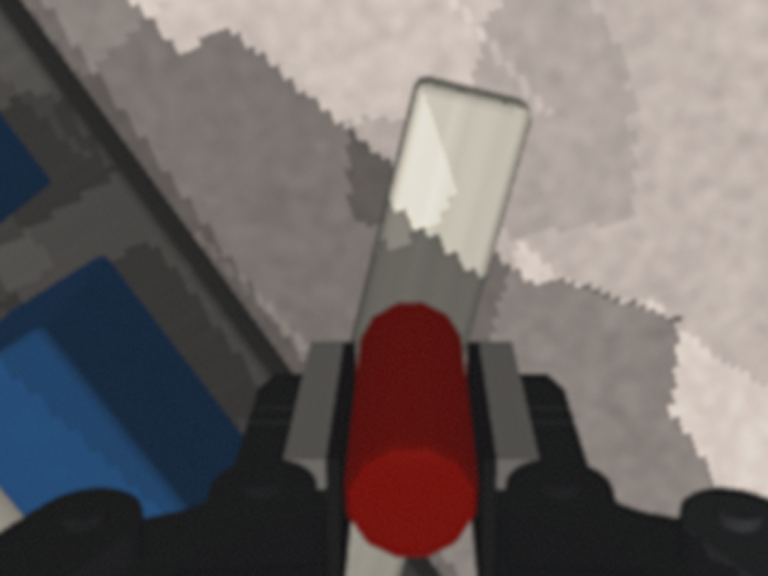

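```bash
python3 -c "
import numpy as np
a=2.570+np.arange(12)*0.1
p=np.c_[561.9+105*np.cos(a),129.1+105*np.sin(a)]
print(p.round(1).tolist());print(np.diff(p,axis=0).round(1).tolist())"
```

```text
[[473.6, 185.9], [468.4, 176.8], [464.1, 167.2], [460.7, 157.3], [458.4, 147.0], [457.2, 136.6], [456.9, 126.1], [457.8, 115.7], [459.6, 105.3], [462.5, 95.2], [466.4, 85.5], [471.2, 76.2]]
[[-5.2, -9.1], [-4.3, -9.6], [-3.3, -10.0], [-2.3, -10.2], [-1.3, -10.4], [-0.2, -10.5], [0.8, -10.5], [1.9, -10.3], [2.9, -10.1], [3.9, -9.8], [4.8, -9.3]]
```

Call:
servo_tool(rows=[[[-0.52,-0.91,0],0.07,1.5],[[-0.43,-0.96,0],0.07,1.5],[[-0.33,-1.0,0],0.07,1.5],[[-0.23,-1.02,0],0.07,1.5],[[-0.13,-1.04,0],0.07,1.5]])

```text
clock: 2.75
eef_pos: [456.5, 138.2, 105.3]
tcp_rot: [3.141, 0.0, -3.118]
contact_force: [-3.7, 4.5, -1.1]
opening: 0.198
```

Call:
servo_tool(rows=[[[-0.02,-1.05,0],0.07,1.5],[[0.08,-1.05,0],0.07,1.5],[[0.1,-0.5,0],0.05,1.5],[[0,0,0],0,1.5]])

```text
clock: 3.08
eef_pos: [457.8, 111.2, 105.2]
tcp_rot: [3.142, -0.001, -2.928]
contact_force: [-4.0, 0.9, 2.6]
opening: 0.199
```

Call:
servo_tool(rows=[[[0.08,-0.4,0],0,1.5],[[0.05,-0.2,0],0,1.5],[[0,0,0],0,1.5]])

```text
clock: 3.33
eef_pos: [459.2, 106.9, 105.2]
tcp_rot: [3.139, -0.001, -2.933]
contact_force: [-7.9, 8.7, 2.7]
opening: 0.205
```

Call:
servo_tool(rows=[[[0.03,-0.15,0],0,1.5],[[0,0,0],0,1.5],[[0,0,0],0,1.5]])

```text
clock: 3.58
eef_pos: [459.1, 106.7, 105.2]
tcp_rot: [3.138, -0.001, -2.933]
contact_force: [-8.8, 18.7, 3.2]
opening: 0.202
```

Call:
servo_tool(rows=[[[0,0,0],0,2.5],[[0,0,0],0,4],[[0,0,0],0,4.5],[[0,0,0],0,4.5]])

```text
clock: 3.92
eef_pos: [460.9, 104.5, 104.9]
tcp_rot: [-3.141, 0.002, -2.931]
contact_force: [0.0, -0.9, 0.1]
opening: 0.527
```

Call:
servo_tool(rows=[[[0,0,3],0,4.5],[[0,0,4],0,4.5],[[0,0,4],0,4.5],[[0,0,4],0,4.5],[[0,0,0],0,4.5]])

```text
clock: 4.33
eef_pos: [464.2, 105.1, 262.0]
tcp_rot: [-3.141, 0.012, -2.932]
contact_force: [1.8, 0.6, 0.3]
opening: 0.525
```

Run:
```python
from h import *
f=grab('wrist','w3'); g=grab('top','top3');s=f['state']; print(s['eef_pos'],s['tcp_rot'],s['opening']*85.4,s['contact_force'])
crop('top3',210,190,160,120,5,'c4')
```

```text
[464.16464639 105.1087384  261.99606409] [-3.14148619  0.01188253 -2.93176169] 44.81397679206833 [1.82527954 0.61840755 0.30797784]
```

View pics/c4.png

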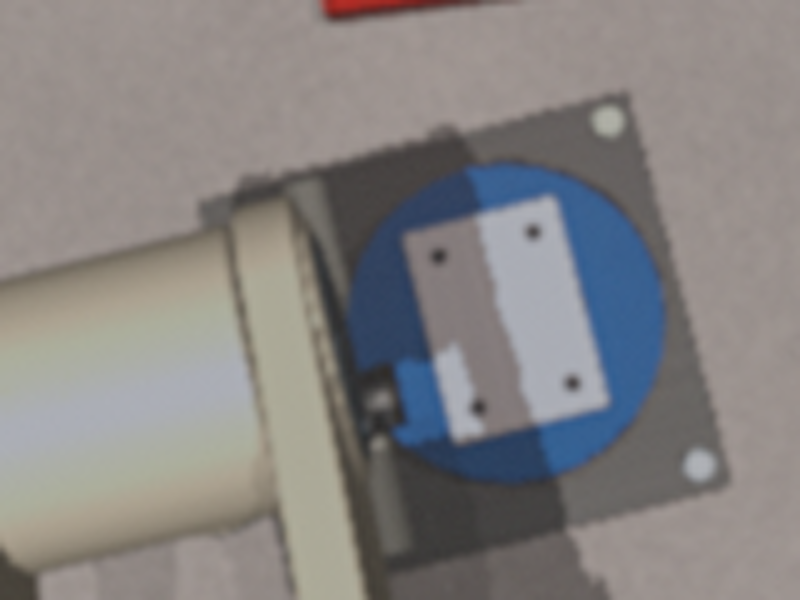

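View pics/w3.png

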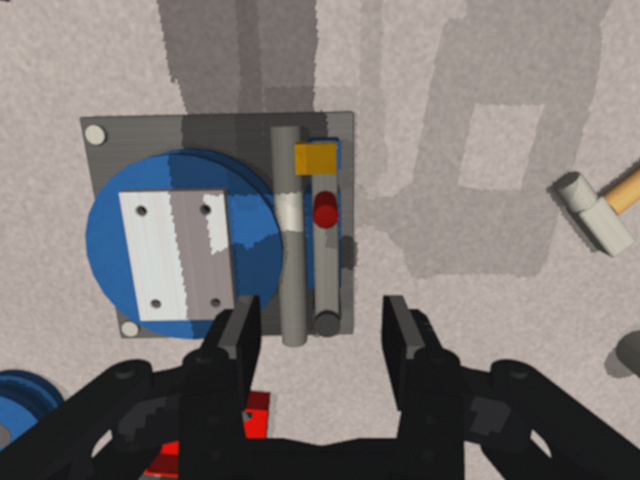

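Call:
servo_tool(rows=[[[0.5,-4,0],0.04,7.5],[[0.5,-4,0],0.04,7.5],[[0.5,-4,0],0,7.5],[[0.5,-4,0],0,7.5],[[0.5,-4,0],0,7.5]])

```text
clock: 4.85
eef_pos: [484.1, -97.3, 252.7]
tcp_rot: [3.14, -0.002, -2.851]
contact_force: [0.3, -0.2, 0.7]
opening: 0.878
```

Call:
servo_tool(rows=[[[0.5,-4,0],0,7.5],[[0.5,-4,0],0,7.5],[[0.5,-4,0],0,7.5],[[0.5,-4,0],0,7.5],[[0,0,0],0,7.5]])

```text
clock: 5.27
eef_pos: [505.0, -261.5, 252.4]
tcp_rot: [-3.14, -0.002, -2.855]
contact_force: [-0.2, 0.3, -0.1]
opening: 0.881
```

Call:
servo_tool(rows=[[[0,0,0],0,7.5],[[0,0,0],0,7.5]])

```text
clock: 5.43
eef_pos: [504.2, -255.2, 252.6]
tcp_rot: [3.139, -0.002, -2.853]
contact_force: [-0.4, 0.6, 1.0]
opening: 0.878
```

Run:
```python
from h import *
f=grab('wrist','w4'); s=f['state']; print(s['eef_pos'],s['tcp_rot'],s['opening']*85.4,s['contact_force'])
crop('w4',180,100,280,210,2.8,'c5')
```

```text
[ 504.17075088 -255.16898982  252.55916626] [ 3.13917729e+00 -2.15275123e-03 -2.85253829e+00] 75.0066574681622 [-0.3891281   0.62102634  0.97841643]
```

View pics/c5.png

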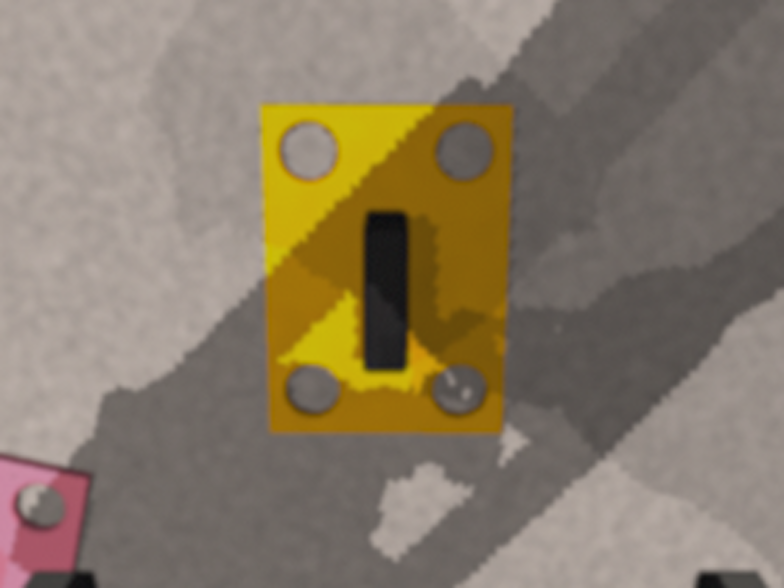

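```bash
cat >> h.py <<'E'
def fit(f,pts,z,off=(0,0),k=1.,qs=((40,25),(40,-25),(-40,25),(-40,-25))):
    P=np.array([px(f,off[0]+(x+.5)/k-.5,off[1]+(y+.5)/k-.5,z)[:2] for x,y in pts])
    a=np.array(qs,float)@[1,1j]; b=P@[1,1j]; am,bm=a.mean(),b.mean(); kk=np.vdot(a-am,b-bm); th=np.angle(kk)
    print('c',np.round([bm.real,bm.imag],1),'yaw',round(th,4),'scale',round(abs(kk)/np.vdot(a,a).real,4),'res',abs((b-bm)-np.exp(1j*th)*(a-am)).round(1)); return bm,th
E
python3 - <<'E'
from h import *
f=load('w4')
# wrist picture: down = +x world? order by world
P=[(308,151),(465,151),(313,389),(459,389)]
for p in P: print(px(f,180+(p[0]+.5)/2.8-.5,100+(p[1]+.5)/2.8-.5,6).round(1))
fit(f,[P[2],P[3],P[0],P[1]][0:4],6,(180,100),2.8)
fit(f,[P[3],P[2],P[1],P[0]][0:4],6,(180,100),2.8)
E
```

```text
[ 476.1 -291.9    6. ]
[ 461.8 -243.8    6. ]
[ 552.3 -269.3    6. ]
[ 538.3 -221.8    6. ]
c [ 507.1 -256.7] yaw 0.2813 scale 0.4352 res [49.6 49.9 50.2 50. ]
c [ 507.1 -256.7] yaw 0.2851 scale 0.9948 res [0.4 0.3 0.2 0.3]
```

Call:
servo_tool(rows=[[[0.3,-0.2,-4],0,7],[[0,0,-4],0,6],[[0,0,-4],0,6],[[0,0,-4],0,5],[[0,0,-4],0,5]])

```text
clock: 5.9
eef_pos: [508.0, -255.8, 52.8]
tcp_rot: [-3.141, 0.0, -2.849]
contact_force: [0.5, -0.3, 0.1]
opening: 0.585
```

Call:
servo_tool(rows=[[[0,0,-2],0,5],[[0,0,-0.8],0,5],[[0,0,0],0,4],[[0,0,0],0,4]])

```text
clock: 6.23
eef_pos: [508.7, -256.9, 27.0]
tcp_rot: [-3.141, 0.0, -2.85]
contact_force: [-0.0, 1.0, 0.4]
opening: 0.469
```

Run:
```python
from h import *
f=grab('wrist','w5'); s=f['state']; print(s['eef_pos'],s['tcp_rot'],s['opening']*85.4,s['contact_force'])
```

```text
[ 508.74818239 -256.94437286   27.00956149] [-3.14133738e+00  3.01185319e-04 -2.85029876e+00] 40.0615108074159 [-0.02295005  0.95774383  0.42066299]
```

View pics/w5.png

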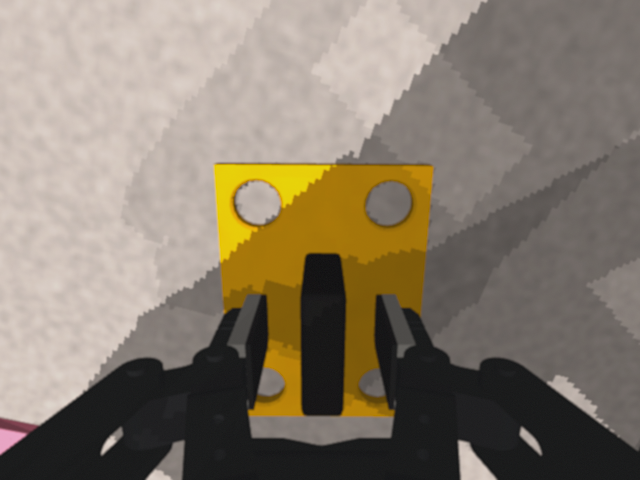

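Handle centred between the jaws (column 322), with both pads alongside it. Closing.

Call:
servo_tool(rows=[[[0,0,0],0,2.5],[[0,0,0],0,1],[[0,0,0],0,0.5],[[0,0,0],0,0.5],[[0,0,0],0,0.5]], squeeze=70)

```text
clock: 6.7
eef_pos: [509.3, -257.9, 28.1]
tcp_rot: [-3.14, 0.002, -2.852]
contact_force: [-0.7, 2.3, 8.2]
opening: 0.154
```

Call:
servo_tool(rows=[[[0,0,0],0,0.5],[[0,0,1],0,0.5],[[0,0,2],0,0.5],[[0,0,3],0,0.5],[[0,0,0],0,0.5]])

```text
clock: 7.12
eef_pos: [510.7, -258.8, 91.5]
tcp_rot: [-3.137, 0.005, -2.851]
contact_force: [2.0, -0.8, -2.6]
opening: 0.154
```

Call:
servo_tool(rows=[[[0,0,3],0,0.5],[[0,0,3],0,0.5],[[0,0,3],0,0.5],[[0,0,0],0,0.5],[[0,0,0],0,0.5]])

```text
clock: 7.53
eef_pos: [508.9, -258.0, 177.9]
tcp_rot: [-3.139, 0.003, -2.851]
contact_force: [-0.3, 0.8, -4.6]
opening: 0.15
```

Run:
```python
from h import *
f=grab('wrist','w6'); s=f['state']; print(s['eef_pos'],s['tcp_rot'],s['opening']*85.4,s['contact_force'])
crop('w6',180,120,280,210,2.8,'c6')
D=f['depth']; print([D[v,u] for u,v in((230,300),(400,300),(235,180),(400,180))])
```

```text
[ 508.94034155 -257.95500009  177.91775769] [-3.13899591e+00  2.63957506e-03 -2.85149467e+00] 12.82916803530518 [-0.32246421  0.82041532 -4.64926925]
[np.float32(168.48396), np.float32(168.09605), np.float32(153.52695), np.float32(154.71352)]
```

View pics/w6.png

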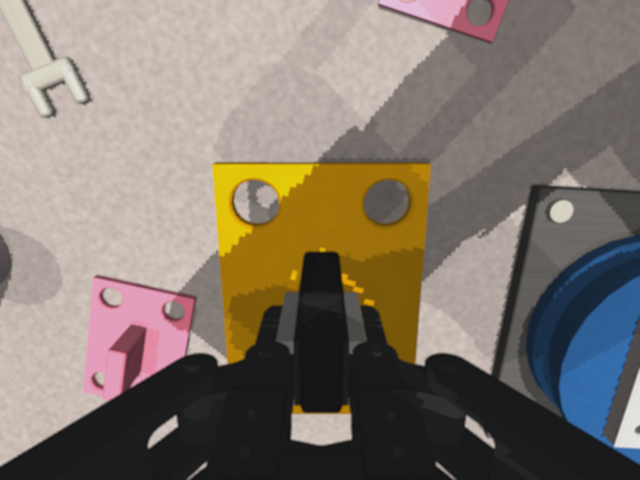

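View pics/c6.png

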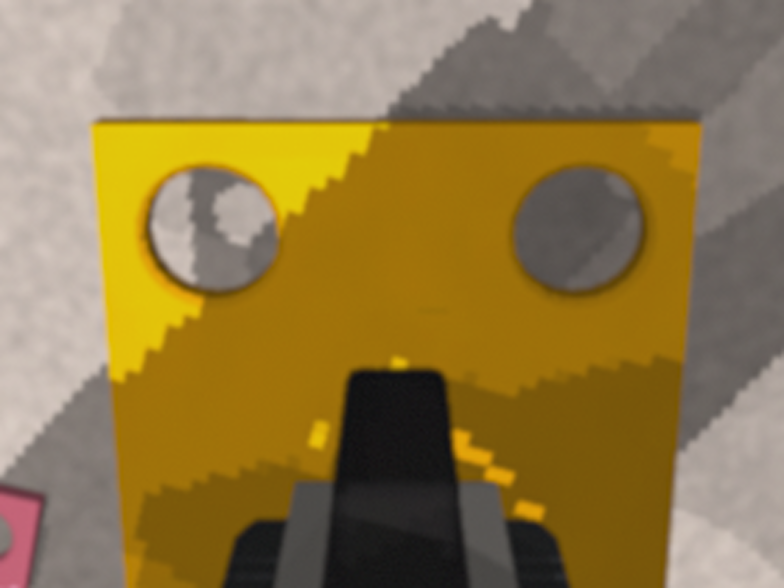

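```bash
cat >> h.py <<'E'
from scipy.spatial.transform import Rotation as R
def platefit(f,pts,off,k,mask=None):
    # yellow pixels plane
    im=cv2.cvtColor(f['frame'],cv2.COLOR_RGB2HSV); m=(im[...,0]>15)&(im[...,0]<35)&(im[...,1]>180)&(im[...,2]>60)&(f['depth']<220)&(f['depth']>60)
    m=cv2.erode(m.astype(np.uint8),np.ones((5,5))); 
    v,u=np.nonzero(m); sel=slice(None,None,7); P=np.array([px(f,a,b) for a,b in zip(u[sel],v[sel])])
    A=np.c_[P[:,:2]-P[:,:2].mean(0),np.ones(len(P))]
    w=np.ones(len(P),bool)
    for _ in range(4):
        c=np.linalg.lstsq(A[w],P[w,2],rcond=None)[0]; e=abs(P[:,2]-A@c); w=e<max(2.5*np.median(e),.3)
    print('plate top z',c[2].round(2),'slopes',c[:2].round(4),len(P),w.sum()); zt=c[2]
    C=[px(f,off[0]+(x+.5)/k-.5,off[1]+(y+.5)/k-.5,zt) for x,y in pts]
    s=f['state']; print([q.round(1) for q in C], 'dist',np.linalg.norm(C[1]-C[0]).round(2))
    return zt,C
E
python3 - <<'E'
from h import *
f=load('w6'); zt,C=platefit(f,[(211,229),(579,229)],(180,120),2.8)
# image left hole A, right hole B. plate -x side holes: left= (-40,-25), right=(-40,+25)
d=C[1]-C[0]; yaw=np.arctan2(d[1],d[0])-np.pi/2
m=(C[0]+C[1])/2; cen=m[:2]+40*np.array([np.cos(yaw),np.sin(yaw)])
s=f['state'];print('plate yaw',yaw,'center',cen,'tcp',s['eef_pos'],'yaw',s['tcp_rot'][2]+np.pi)
c0=cen-s['eef_pos'][:2]; a=s['tcp_rot'][2]+np.pi
print('offset in plate axes',[c0@[np.cos(a),np.sin(a)],c0@[-np.sin(a),np.cos(a)]],'dz underside',zt-6-s['eef_pos'][2])
E
```

```text
plate top z 156.01 slopes [ 0.0018 -0.0024] 3104 2823
[array([ 475.7, -293.3,  156. ]), array([ 461.6, -246.1,  156. ])] dist 49.31
plate yaw 0.2901635473304438 center [ 506.93427236 -258.2409395 ] tcp [ 508.94034155 -257.95500009  177.91775769] yaw 0.2900979846331757
offset in plate axes [np.float64(-2.004039158734175), np.float64(0.2998366244556181)] dz underside -27.910620820194225
```

Run:
```python
from h import *
crop('w3',110,180,140,140,4,'c7'); crop('top3',270,210,80,90,6,'c8')
```

```text
(no output)
```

View pics/c7.png

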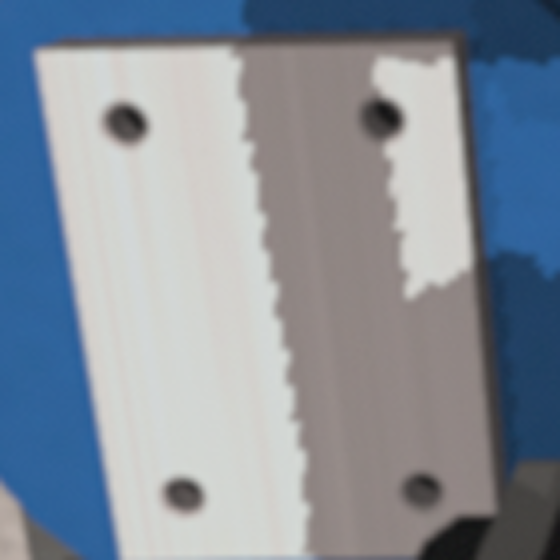

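View pics/c8.png

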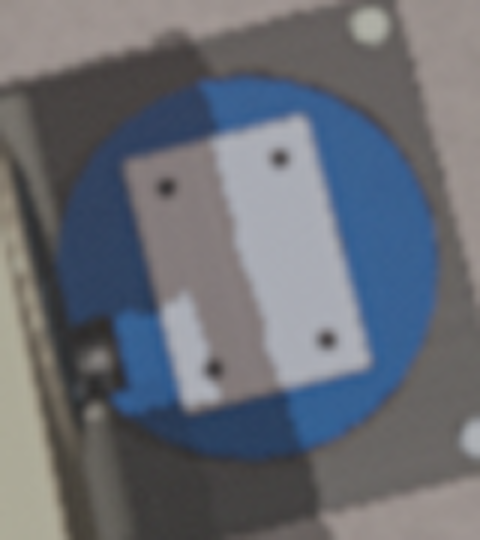

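Run:
```python
from h import *
f=load('w3')
fit(f,[(422,490),(184,493),(382,118),(126,121)],78,(110,180),4)
fit(load('top3'),[(166,187),(280,158),(214,369),(327,340)],78,(270,210),6)
```

```text
c [528.5   2.4] yaw 0.2276 scale 0.9972 res [0.1 0.3 0.3 0.1]
c [5.301e+02 5.000e-01] yaw 0.2302 scale 0.9996 res [0.2 0.  0.4 0.3]
```

Call:
servo_tool(rows=[[[0.28,3.0,0],-0.008,0.5],[[0.28,3.3,0],-0.008,0.5],[[0.28,3.3,0],-0.008,0.5],[[0.28,3.3,0],-0.008,0.5],[[0.28,3.3,0],-0.008,0.5]])

```text
clock: 8.0
eef_pos: [520.6, -93.9, 174.2]
tcp_rot: [3.14, -0.003, -2.892]
contact_force: [0.6, 0.3, -3.8]
opening: 0.156
```

Call:
servo_tool(rows=[[[0.28,3.3,0],-0.008,0.5],[[0.28,3.3,0],-0.008,0.5],[[0.28,2.6,0],-0.008,0.5],[[0,0.5,0],0,0.5],[[0,0,0],0,0.5]])

```text
clock: 8.42
eef_pos: [529.3, 3.1, 174.4]
tcp_rot: [3.141, -0.003, -2.913]
contact_force: [0.2, -1.0, -4.0]
opening: 0.151
```

Call:
servo_tool(rows=[[[0,0,0],0,0.5],[[0,0,0],0,0.5],[[0,0,0],0,0.5]])

```text
clock: 8.67
eef_pos: [530.3, 0.4, 175.8]
tcp_rot: [-3.142, -0.001, -2.917]
contact_force: [-0.2, -0.3, -3.4]
opening: 0.15
```

Run:
```python
from h import *
f=grab('wrist','w7'); s=f['state']; print(s['eef_pos'],s['tcp_rot'],s['opening']*85.4,s['contact_force'])
crop('w7',180,120,280,210,2.8,'c9')
f=grab('side','s7'); crop('s7',220,140,200,150,4,'c10')
```

```text
[5.30258642e+02 3.98567330e-01 1.75783508e+02] [-3.14152023e+00 -9.21888161e-04 -2.91655281e+00] 12.839211871539348 [-0.16321349 -0.25526237 -3.35624441]
```

View pics/c9.png

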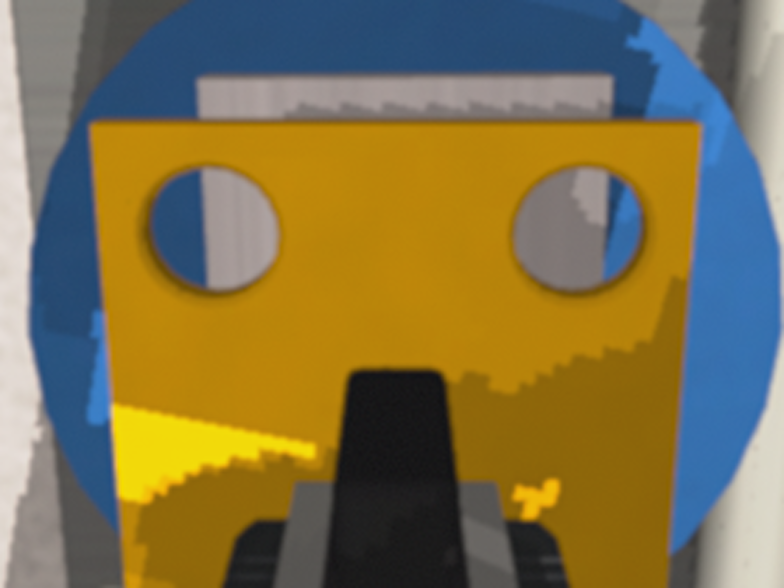

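View pics/c10.png

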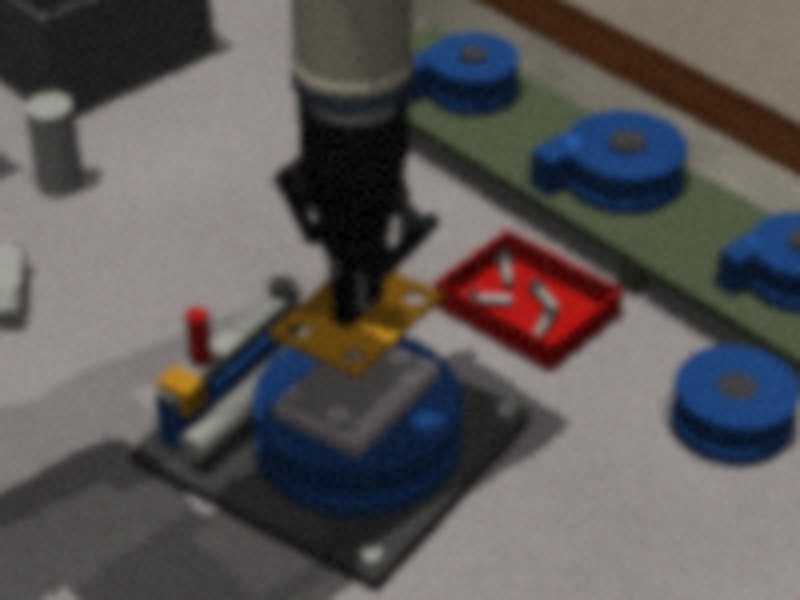

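Run:
```python
from h import *
f=load('w7'); off=(180,120);k=2.8
zt,C=platefit(f,[(213,229),(579,229)],off,k)
d=C[1]-C[0]; yaw=np.arctan2(d[1],d[0])-np.pi/2
cen=((C[0]+C[1])/2)[:2]+40*np.array([np.cos(yaw),np.sin(yaw)]); print('plate',cen,yaw)
S=[px(f,off[0]+(x+.5)/k-.5,off[1]+(y+.5)/k-.5,78) for x,y in((198,77),(613,75))]
d=S[1]-S[0]; y2=np.arctan2(d[1],d[0])-np.pi/2
sc=((S[0]+S[1])/2)[:2]+55*np.array([np.cos(y2),np.sin(y2)]); print('seat',sc,y2,np.linalg.norm(d))
s=f['state'];print(s['eef_pos'],s['tcp_rot'][2]+np.pi)
for y in (40,-40): print(proj(f,[*( sc+ np.array([np.cos(.228)*-40-np.sin(.228)*y*25/40, np.sin(.228)*-40+np.cos(.228)*y*25/40])),78]))
```

```text
plate top z 153.99 slopes [-0.002  -0.0012] 3430 2945
[array([494.6, -32.5, 154. ]), array([483.7,  15.3, 154. ])] dist 49.05
plate [5.28115225e+02 3.38925110e-01] 0.22455462413380323
seat [529.00193586   2.59522546] 0.22910156149275518 80.01228493922848
[5.30258642e+02 3.98567330e-01 1.75783508e+02] 0.22503984439048486
[370.04886303 174.4313768 ]
[279.19107183 174.75258687]
```

Call:
servo_tool(rows=[[[0.1,0.18,0],0.003,0.5],[[0,0,-1.5],0,0.5],[[0,0,-1.5],0,0.5],[[0,0,-1.0],0,0.5],[[0,0,0],0,0.5]])

```text
clock: 9.18
eef_pos: [530.3, 3.1, 134.4]
tcp_rot: [3.141, -0.003, -2.913]
contact_force: [-1.9, 0.0, -4.4]
opening: 0.15
```

Call:
servo_tool(rows=[[[0,0,0],0,0.5],[[0,0,0],0,0.5],[[0,0,0],0,0.5],[[0,0,0],0,0.5]])

```text
clock: 9.52
eef_pos: [532.1, 3.3, 137.0]
tcp_rot: [-3.141, 0.001, -2.912]
contact_force: [-0.3, -0.6, -3.3]
opening: 0.148
```

Run:
```python
from h import *
f=grab('wrist','w8'); s=f['state']; print(s['eef_pos'],s['tcp_rot'],s['opening']*85.4,s['contact_force'])
crop('w8',180,120,280,210,2.8,'c11')
f=grab('side','s8'); crop('s8',270,190,80,80,8,'c12')
f=grab('top','t8'); crop('t8',220,190,140,110,5,'c13')
```

```text
[532.13207232   3.31399431 137.01999459] [-3.14129517e+00  1.27114472e-03 -2.91243607e+00] 12.672484805508244 [-0.34754334 -0.63026411 -3.327154  ]
```

View pics/c11.png

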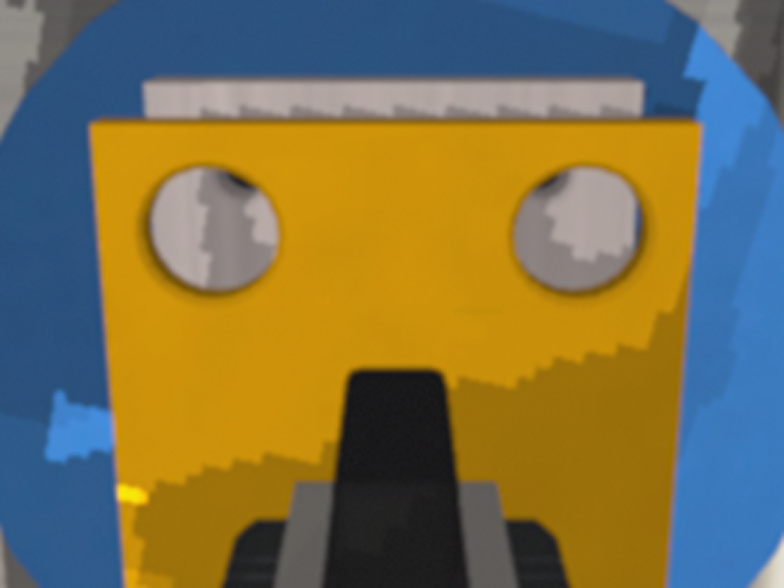

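View pics/c12.png

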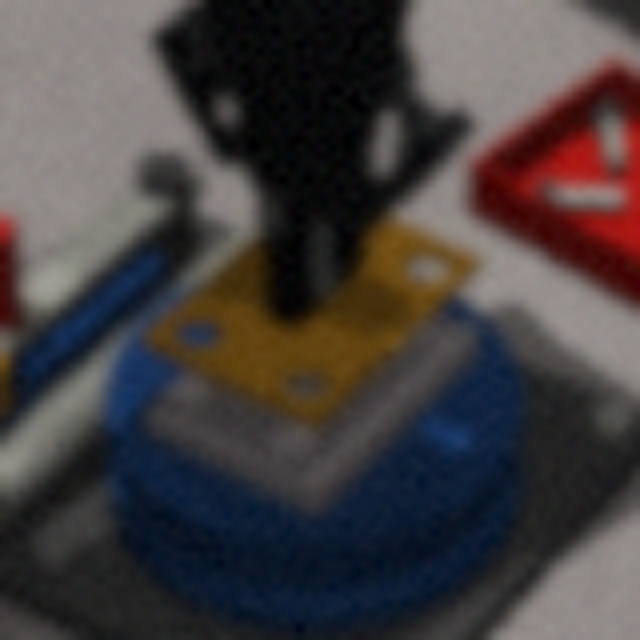

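View pics/c13.png

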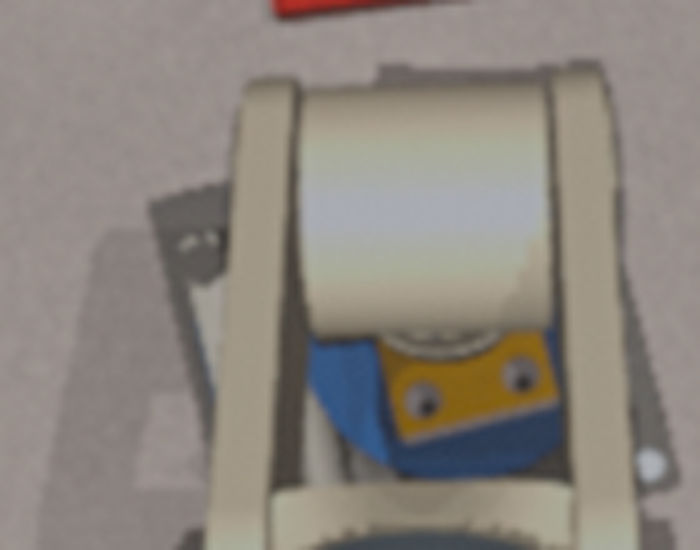

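Run:
```python
from h import *
crop('t8',290,250,50,30,16,'c14')
f=load('w8'); off=(180,120);k=2.8
zt,C=platefit(f,[(213,229),(579,229)],off,k)
S=[px(f,off[0]+(x+.5)/k-.5,off[1]+(y+.5)/k-.5,78) for x,y in((143,82),(643,80))]
for n,P,L in(('plate',C,40),('seat',S,55)):
    d=P[1]-P[0]; y=np.arctan2(d[1],d[0])-np.pi/2; print(n,((P[0]+P[1])/2)[:2]+L*np.array([np.cos(y),np.sin(y)]),y,np.linalg.norm(d))
```

```text
plate top z 110.48 slopes [ 0.1895 -0.1216] 3682 3342
[array([497.8, -30.2, 110.5]), array([486.3,  19. , 110.5])] dist 50.54
plate [531.03038397   3.48209906] 0.2287232633144467 50.54073575386669
seat [529.05264045   2.68705998] 0.23244875992963587 80.17822542104311
```

View pics/c14.png

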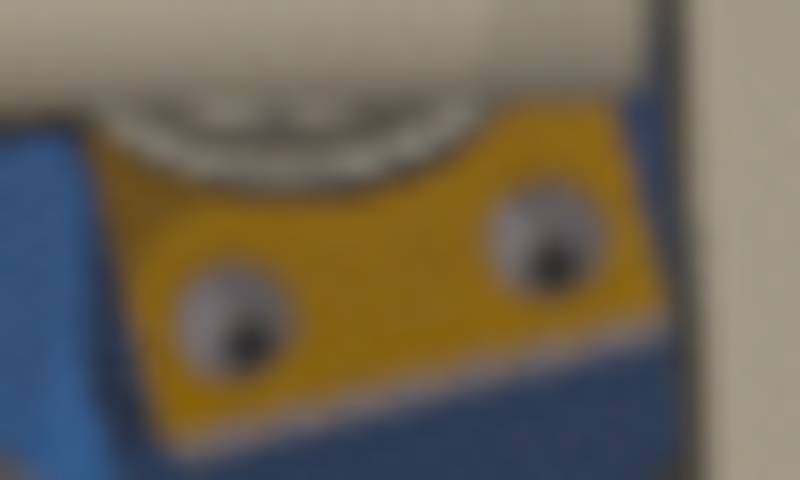

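Run:
```python
from h import *
f=load('t8'); g=lambda x,y,z: px(f,290+(x+.5)/16-.5,250+(y+.5)/16-.5,z)
P=[g(235,320,112),g(547,239,112)]; S=[g(248,342,78),g(554,266,78)]
for a,b in zip(P,S): print(a.round(1),b.round(1),(b-a).round(1))
f=load('w8'); off=(180,120);k=2.8
C=[px(f,off[0]+(x+.5)/k-.5,off[1]+(y+.5)/k-.5,115.1) for x,y in((213,229),(579,229))]
d=C[1]-C[0]; y=np.arctan2(d[1],d[0])-np.pi/2; print(((C[0]+C[1])/2)[:2]+40*np.array([np.cos(y),np.sin(y)]),y,np.linalg.norm(d))
```

```text
[487.4  16.7 112. ] [486.   15.8  78. ] [ -1.4  -0.9 -34. ]
[498.7 -31.7 112. ] [496.9 -32.9  78. ] [ -1.8  -1.2 -34. ]
[530.04543424   3.2584797 ] 0.2287232633144467 49.06595411629119
```

Call:
servo_tool(rows=[[[-0.13,-0.08,-0.3],0,0.5],[[0,0,-0.3],0,0.5],[[0,0,0],0,0.5],[[0,0,0],0,0.5],[[0,0,0],0,0.5]])

```text
clock: 10.08
eef_pos: [530.3, 2.5, 130.2]
tcp_rot: [3.142, -0.0, -2.912]
contact_force: [-0.0, -0.0, -3.3]
opening: 0.151
```

Call:
servo_tool(rows=[[[0,0,0],0,0.5],[[0,0,0],0,0.5],[[0,0,0],0,0.5],[[0,0,0],0,0.5],[[0,0,0],0,0.5]])

```text
clock: 10.5
eef_pos: [530.3, 2.5, 130.3]
tcp_rot: [-3.142, 0.0, -2.912]
contact_force: [-0.1, -0.4, -3.1]
opening: 0.155
```

Run:
```python
from h import *
f=grab('wrist','w9'); s=f['state']; print(s['eef_pos'],s['tcp_rot'],s['opening']*85.4,s['contact_force'],s['qvel'])
crop('w9',180,120,280,210,2.8,'c15')
f=grab('side','s9'); crop('s9',220,180,150,100,5,'c17')
f=grab('top','t9'); crop('t9',290,250,50,30,16,'c16')
```

```text
[530.33500448   2.5271204  130.32207624] [-3.14159044e+00  6.20108967e-05 -2.91238943e+00] 13.217296685279598 [-0.14056034 -0.36728191 -3.11314968] [ 5.16361001e-04 -2.09008897e-05  4.57708796e-04  1.52067545e-03
 -6.27942897e-04 -1.74884765e-03]
```

View pics/c15.png

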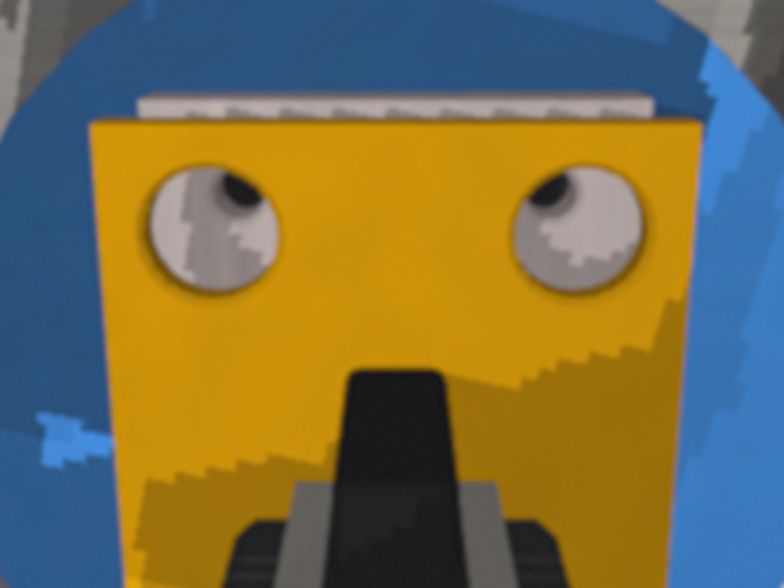

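View pics/c16.png

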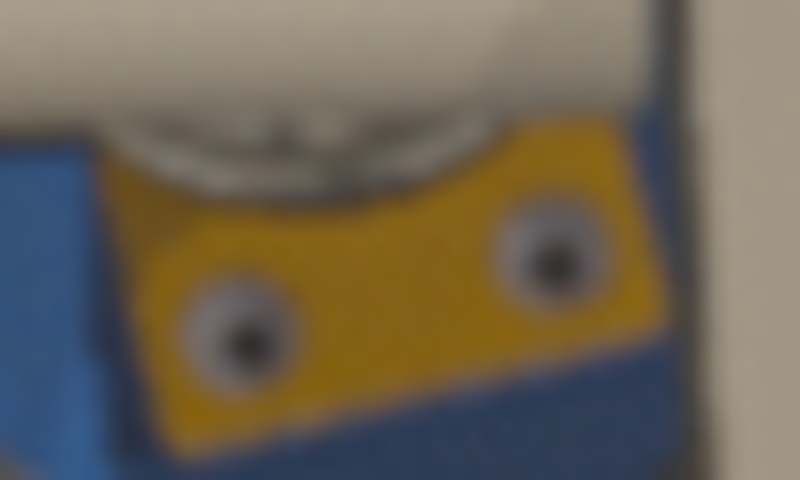

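View pics/c17.png

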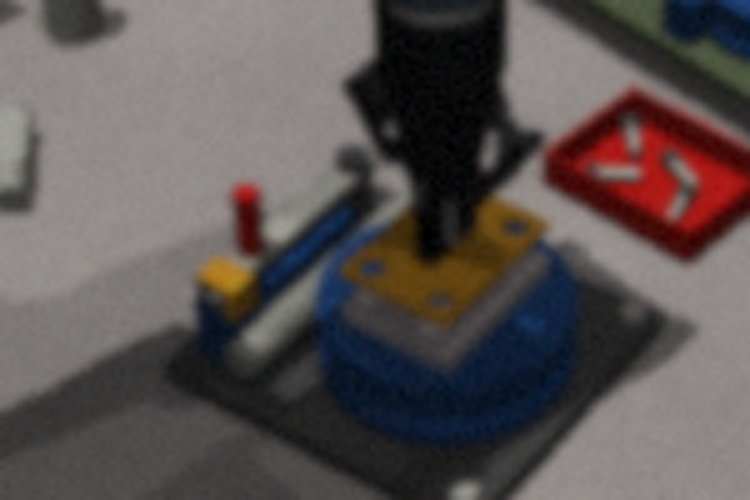

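Run:
```python
from h import *
f=load('t9'); g=lambda x,y,z: px(f,290+(x+.5)/16-.5,250+(y+.5)/16-.5,z)
P=[g(242,335,107),g(552,252,107)]; S=[g(250,344,78),g(556,266,78)]
for a,b in zip(P,S): print(a.round(1),b.round(1),(b-a).round(1))
f=load('w9'); off=(180,120);k=2.8
for n,pts,z,L in(('plate',((213,229),(579,229)),108.5,40),('seat',((137,99),(655,98)),78,55)):
    C=[px(f,off[0]+(x+.5)/k-.5,off[1]+(y+.5)/k-.5,z) for x,y in pts]
    d=C[1]-C[0]; y=np.arctan2(d[1],d[0])-np.pi/2; print(n,((C[0]+C[1])/2)[:2]+L*np.array([np.cos(y),np.sin(y)]),y,np.linalg.norm(d))
```

```text
[485.4  15.8 107. ] [485.7  15.5  78. ] [  0.3  -0.3 -29. ]
[497.1 -32.4 107. ] [496.9 -33.2  78. ] [ -0.2  -0.8 -29. ]
plate [528.21101202   2.46811005] 0.2287039939548876 49.05057946323809
seat [529.11504445   2.7422996 ] 0.23046026309013912 80.52320733327575
```

Run:
```python
from h import *
crop('w3',280,120,80,220,3.5,'c18'); crop('s9',225,195,80,70,8,'c19')
```

```text
(no output)
```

View pics/c18.png

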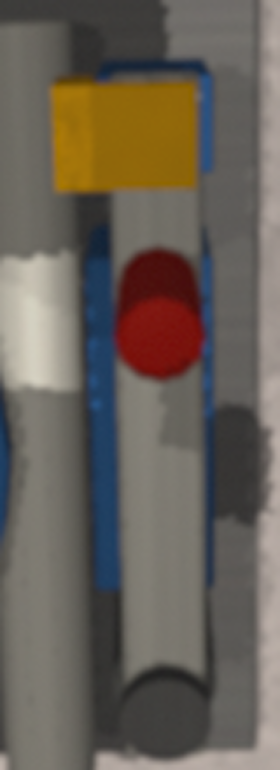

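View pics/c19.png

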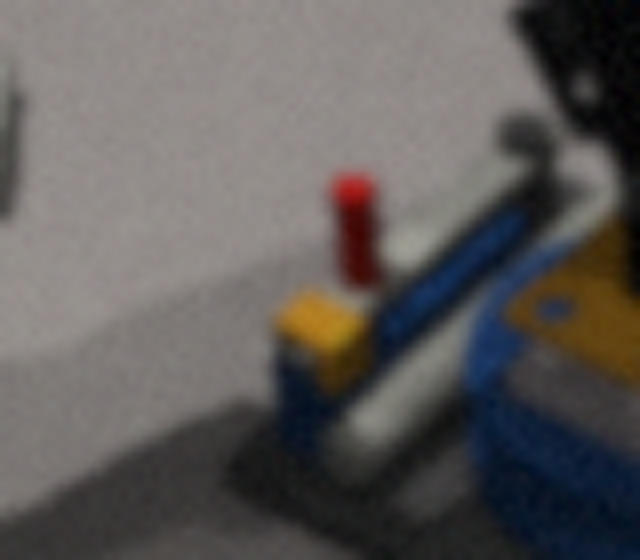

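Run:
```python
from h import *
f=load('w3')
k=px(f,325.3,215.9,126); h=px(f,326.8,323.1,84)
c=np.array([528.5,2.4]);e=np.exp(1j*.228)
for n,q in(('knob',k),('hinge',h)): z=((q[:2]-c)@[1,1j])/e; print(n,q.round(1),'die',z)
print(np.degrees(np.angle(((k-h)[:2]@[1,1j])/-e)))
```

```text
knob [457.7 106.9 126. ] die (-45.33346014410931+117.77203402524121j)
hinge [558.4 130.2  84. ] die (58.043888382896554+117.75483259884561j)
-0.009533704810772073
```

Measured in the die frame, the knob sits at (-45.3, 117.8) against (-45, 118) when shut, so the latch is home. Handing in.

Run:
```python
from h import *
s=r.sense(); print(s['clock'],s['eef_pos'],s['contact_force'])
print(r.sign_off())
```

```text
10.65 [530.31728084   2.51425863 130.30337884] [ 0.36413207  0.5679222  -3.68412594]
the job is handed in; nothing more can be done
None
```

I shut the latch, then picked up the yellow plate by its handle and held it level over the seat. I handed the job in at 10.7 s, still holding the plate.

- **Latch:** I gripped the red knob and swung it until it met the hard stop, at about 19 N. Measured after release, the knob was at (-45.3, 117.8) mm in the die frame, against (-45, 118) when fully shut. The last side view still shows the arm in the catch.
- **Plate height:** The underside was about 24.4 mm above the seat, worked out from the tool height and the grip offset. The plate fit in the hand showed tilt of about 0.003 or less. The wrist felt only the plate's weight, about 3.5 N.
- **Hole alignment:** The top camera saw two of the four hole pairs, with the threaded holes inside the plate holes and off by 0.5 and 0.8 mm. The wrist camera gave about 0.9 mm and a yaw difference of 0.002 rad. The other two holes were hidden by the arm, so their alignment follows from this fit.
- **Disagreements:** One depth plane fit, taken before the final 6 mm lowering, came out plainly wrong with a slope of 0.19. I discarded it and used the two earlier good fits. The cameras also differed by about 2 mm on the absolute seat position, which is within their calibration, so I lined up using relative measurements within each camera.
- **Bystanders:** I touched nothing else on the bench. I did not re-measure those items at the end.

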